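Index the filling turntable by its ratchet lever

ROBOT

A 7-joint arm with a two-finger parallel gripper is mounted at the origin on the work surface; the furniture and walls round the work are solid. World frame = base frame: x ahead of the robot, y to its left, z up, the work surface at z = 0. Lengths are in mm, angles in rad, forces in N, time in s.
With the tool pointing down it reaches from about 400 to 875 mm from the base axis. Payload 4.4 kg.
Tool frame: the origin (TCP) lies where the fingers leave the gripper's body, on its centre line; the fingertips stand 73 mm ahead of it and the grasp point (between the pads) lies 54 mm ahead of it; x points along the fingers, y is the direction in which the jaws open and shut, and the axes are right-handed (so a half turn about x gives the same grasp; the last joint's range is limited). The gripper opens to 85 mm and grips with 20 to 120 N. Pads are 22 mm wide; open, the fingers measure 114 mm over their backs; the gripper's body (76 mm by 85 mm) begins 54 mm behind the grasp point. The pads swing forward as they close: fully open they stand 13 mm farther back than shut.
Start: joints at [-1.273, 0.628, 0.038, 1.517, -0.027, 0.996, -0.02], TCP at [231.268, 607.48, 303.913] pointing down, gripper open.
Joint ranges: [-3.06, 3.06], [-0.37, 2.12], [-1.25, 1.32], [0.18, 2.47], [-1.1, 4.24], [0.23, 1.98], [-2.94, 2.94]. Speed limits (rad/s): [2.57, 2.57, 3.14, 3.14, 3.14, 3.14, 3.14].

INTERFACE

Orientations are given as a 3x3 rotation matrix whose columns are the frame's x, y, z axes.
In Python, from cell import * gives the robot as it stands.
- The arm moves only by the shell command python3 -m handwheel 'ROWS'. ROWS is JSON, a list of rows, each an object of numbers: "jaw": the closure, from 0 (fully open) to 1 (shut); "dx", "dy", "dz": the shift along the tool's x, y, z normalised to -1 to 1, where 1 is 0.2 m; "yaw": the turn about the tool's x normalised to -1 to 1, where 1 is pi rad. A call has 1 to 10 rows; each row shifts and turns the commanded pose from where the row before left it, along the tool's axes as they then stand; what a row does not reach is not made up. A row lasts 1/12 s, in which the tool goes at most 41.7 mm and 7.16 degrees, less where a joint would pass 70% of its speed; a pose out of reach is approached as far as the arm can. A call with a number of a shift or a turn outside -1 to 1 is refused whole. A call with a gripper value outside its range is refused whole. The fingers move at their own pace and stop on an object; the grip force is fixed at half the most. Time passes only in rows, so rows that do not move let the fingers close. It gives the time, the measured TCP pose, the force and the opening at its end, in the units of the state.
- get_state(): the state, without advancing time (a new reading comes with each control period).
- capture(name): name is "scene" or "top" or "wrist"; returns (picture, depth): 400x640x3 uint8, red, green, blue; 400x640 float32, mm along the optical axis (not along the pixel's ray), 0 where there is no reading.
- camera_info(name): a dict with "fx", "fy", "cx", "cy" (pixels), "extrinsics" (4x4, takes a point from world to camera coordinates); the wrist camera has in their place "tool_from_camera" (4x4, takes a point from camera to tool coordinates, whose origin is the TCP and whose axes are the tool frame's). Camera axes: x right, y down, z forward; pixel columns grow to the right and rows downward; lengths in mm; the calibration is good to about 2 mm. A picture is of the moment at which its call begins: read the wrist's pose just before it. camera_info takes no time and is no camera call.
- hand_in(): hands the job in, once; it reports no verdict.
Trained networks look in the newest picture that a camera, given by its name, has taken for a name from the list of things; names that differ only in an ending like _2 or _b are one class to them, and where a whole thing is asked for, a point or a joint stands for the part that bears it (a point fixed in the world has none). Each returns a list of dicts, best first, with "conf" (0 to 1); they miss things now and then, are a little off and sometimes report something else, mostly with a low value. They report only what shows in the picture. A call takes as long as a camera call.
- find_in(camera, name): "extent" ([left, top, right, bottom] in pixels, round what is visible of it).
The state is a dict: "t": time; "joint_positions": joint angles; "qvel": joint speeds; "effort": joint torques, N m; "ee_pos": TCP position; "tcp_rot": TCP orientation; "contact_force": force on the tool from outside, world axes, zero at the start; "wrist_torque": the same for the moment, N m; "gripper_width": opening from 0.0 (shut) to 1.0 (fully open).
Only numpy, scipy, OpenCV 4.12 (cv2) and the standard library are available. Lean on these libraries where they do the work, as an engineer would, in place of code of your own. Each camera call takes 0.05 s, during which the arm holds its last target.

TASK

One bottle on the hand-indexed filling turntable is still open, without a pump. Work the ratchet lever to and fro in full strokes, stop to stop (it drives the table one way and slips the other), until that bottle stands under the filling nozzle, and leave the lever back at its rest stop, the left one. Move the table by its lever alone: touch neither the table nor the bottles, keep every bottle upright, and leave the beaker, the tamper and the gauge where they stand.

Things in the scene. Friction and masses are not known exactly. Their poses are not given: they have to be found in the camera images.
- carousel: Fixed grey base of the bottle turntable, 196 mm across, with a filling head (steel nozzle, hopper) on a column at its edge, 143 mm from the axis, up to 309 mm high, on the left. Origin: on the turntable's upright axis at the level of the work surface; z up. Its yaw is 0.25 to 0.95 rad. The lever, level with the rest stop, points at polar angle 2.70 rad in its frame, that is to the front; it swings to the right.
- turntable: Round table turning on the base: dark saw-toothed ratchet disc (224 mm across, 30 to 40 mm up) and above it an aluminium disc (197 mm, top 50 mm up) with eight white cup nests (30 mm high), 45 deg apart on a 72 mm radius; three are empty. Friction and a back-stop pawl hold it; it turns counter-clockwise only (seen from above). Origin on its axis, at the level of the work surface.
- index_lever (a joint): Angle (rad) of the flat lever about the turntable's axis: 0 at the rest stop (left), 0.935 at the far stop, growing counter-clockwise from above (to the robot's right). Growing, it grips after 0.12 rad idle travel: a full stroke from 0 turns the table 45 deg counter-clockwise. Falling, it slips, the table stays; its pawl drops behind the next tooth only below 0.1 rad. No spring; starts at 0 to 0.85.
- handle (a point): Point on the lever's upright black handle, 90 mm above the work surface, 165 mm from the turntable's axis. The handle is a round post, 25 mm thick, from 30 to 133 mm above the work surface; push it from either side or straddle it with open fingers (2 to 5 N). A stroke begun part-way out does not drive the table: first bring the lever right back to rest.
- nozzle (a point): Centre of the filling nozzle's mouth, 160 mm above the work surface, over the nests' circle (72 mm from the axis).
- open_bottle: The open serum bottle: the only one without a pump, bare glass with a narrow neck, 39 mm diameter, 72 mm tall, standing in a nest one, two or three nests clockwise of the nozzle (seen from above). Origin: centre of its underside (50 mm above the work surface), z up the bottle.
- pump_bottle_0: Closed serum bottle with a peach-coloured pump head, 41 mm diameter, 101 mm tall, standing in one of the turntable's nests. Origin: centre of its underside, z up the bottle.
- pump_bottle_1: Closed serum bottle with a peach-coloured pump head, 41 mm diameter, 101 mm tall, standing in one of the turntable's nests. Origin: centre of its underside, z up the bottle.
- pump_bottle_2: Closed serum bottle with a peach-coloured pump head, 41 mm diameter, 101 mm tall, standing in one of the turntable's nests. Origin: centre of its underside, z up the bottle.
- pump_bottle_3: Closed serum bottle with a peach-coloured pump head, 41 mm diameter, 101 mm tall, standing in one of the turntable's nests. Origin: centre of its underside, z up the bottle.
- beaker: Empty white plastic beaker, 76 mm diameter, 94 mm tall, on the table to the left; not to be disturbed. Origin: centre of its underside.
- nylon_tamper: White nylon tamper standing on its wide foot, 42 mm diameter, 110 mm tall, to the right; not to be disturbed. Origin: centre of its underside.
- fill_gauge: Upright fill-height gauge on a small foot, 32 x 50 x 83 mm, to the left; not to be disturbed. Origin: centre of its underside.

How it is judged (in metres and radians):
On the way, in this order (a step that is already met when the one before it is completed fails the run):
1. the open bottle has been brought under the nozzle (horizontal distance between open_bottle and nozzle below 0.008 m), for 0.1 s.
2. the lever is back at its rest stop and the table has stayed behind (horizontal distance between open_bottle and nozzle below 0.008 m and value of joint index_lever below 0.06 rad), for 0.2 s.
At the end, for the whole second after the job is handed in: The open bottle's axis is within 8 mm of the nozzle's, it stands at rest in its nest, the lever is within 0.06 rad (10 mm at the handle) of its rest stop, and all five bottles are upright within 0.15 rad (all of step 2 and angle between each of open_bottle, pump_bottle_0, pump_bottle_1, pump_bottle_2, pump_bottle_3's own z axis and vertical below 0.15 rad and height (world z) of open_bottle between 0.044 and 0.056 m and linear speed of open_bottle below 0.02 m/s); the robot touches nothing.
It fails at once if the table or a bottle on it is touched by the robot (over 1 N) (contact force between any of the arm, the fingers and turntable above 1 N or contact force between any of the arm, the fingers and open_bottle above 1 N or contact force between any of the arm, the fingers and pump_bottle_0 above 1 N or contact force between any of the arm, the fingers and pump_bottle_1 above 1 N or contact force between any of the arm, the fingers and pump_bottle_2 above 1 N or contact force between any of the arm, the fingers and pump_bottle_3 above 1 N).
It fails at once if a bottle tips over or leaves its nest (angle between any of open_bottle, pump_bottle_0, pump_bottle_1, pump_bottle_2, pump_bottle_3's own z axis and vertical above 0.35 rad).
It fails at once if the beaker, tamper or gauge is shifted by more than 30 mm (distance of any of beaker, nylon_tamper, fill_gauge from where it was at the start of the episode above 0.03 m).
It also fails if it takes over 64 s, if anything falls off the work surface, if the arm or the gripper's body presses on something with over 40 N, if the wrist force passes 120 N, or if a joint passes its speed limit or range.

## Working session

There is one attempt and no reset: what is moved stays moved. The work goes in short steps, Python scripts to look and compute and a shell command to move; the robot and the scene stay as the last step left them, time stands still between calls to the robot, and variables do not carry over. Pictures are saved under pics/ and viewed, and the job is handed in when it is done.

```bash
ls; mkdir -p pics; python3 - <<'E'
from cell import *
import cv2,numpy as np
s=get_state(); print(s['t'],s['ee_pos'],np.round(s['tcp_rot'],3).tolist(),s['contact_force'],s['gripper_width'])
for c in ['scene','top']:
    p,d=capture(c); cv2.imwrite(f'pics/{c}0.png',p[:,:,::-1]); np.save(f'{c}0.npy',d)
    i=camera_info(c); print(c,i)
    for n in ['carousel','handle','open_bottle','beaker','nylon_tamper','fill_gauge']:
        print(n,[(np.round(r['extent']).tolist(),round(r['conf'],2)) for r in find_in(c,n)[:2]])
E
```

```text
pics
0.0 [231.10533013 606.97415552 302.96430989] [[-0.001, 0.356, 0.935], [-0.002, 0.935, -0.356], [-1.0, -0.002, 0.0]] [-0.16883297 -0.22964076  0.06447094] 1.0020854358889024
scene {'fx': 368.0868857028482, 'fy': 368.0868857028482, 'cx': 315.0457034855255, 'cy': 198.36100752289732, 'extrinsics': array([[ 5.86528622e-01, -8.09590346e-01, -2.34018413e-02,
        -4.41772195e+02],
       [-3.74852162e-01, -2.45731726e-01, -8.93924927e-01,
         2.91967679e+02],
       [ 7.17962416e-01,  5.33084787e-01, -4.47605383e-01,
         6.92704905e+02],
       [ 0.00000000e+00,  0.00000000e+00,  0.00000000e+00,
         1.00000000e+00]])}
carousel [([265.0, 124.0, 370.0, 261.0], 0.8)]
handle [([331.0, 216.0, 356.0, 261.0], 0.89)]
open_bottle [([294.0, 181.0, 303.0, 195.0], 0.5), ([308.0, 179.0, 317.0, 200.0], 0.45)]
beaker [([210.0, 180.0, 237.0, 212.0], 0.95)]
nylon_tamper [([420.0, 250.0, 440.0, 303.0], 0.89)]
fill_gauge [([224.0, 198.0, 243.0, 230.0], 0.59), ([265.0, 123.0, 370.0, 258.0], 0.55)]
top {'fx': 415.34003455689214, 'fy': 415.34003455689214, 'cx': 319.8269067768273, 'cy': 201.72823568302294, 'extrinsics': array([[ 1.37259839e-02, -9.99560434e-01,  2.62780469e-02,
        -1.57224252e+02],
       [-9.87054720e-01, -1.77447966e-02, -1.59399189e-01,
         5.96784791e+02],
       [ 1.59795421e-01, -2.37499596e-02, -9.86864410e-01,
         1.02659584e+03],
       [ 0.00000000e+00,  0.00000000e+00,  0.00000000e+00,
         1.00000000e+00]])}
carousel [([238.0, 160.0, 376.0, 242.0], 0.89), ([322.0, 168.0, 337.0, 185.0], 0.61)]
handle [([347.0, 203.0, 376.0, 237.0], 0.57)]
open_bottle []
beaker [([155.0, 204.0, 195.0, 236.0], 0.72)]
nylon_tamper [([434.0, 228.0, 461.0, 243.0], 0.74)]
fill_gauge [([213.0, 239.0, 236.0, 253.0], 0.61)]
```

View pics/top0.png

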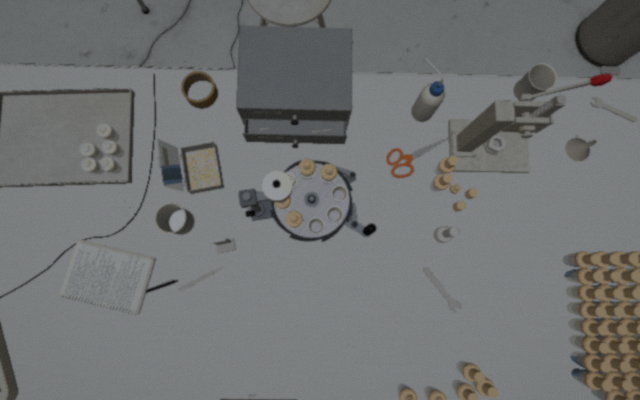

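View pics/scene0.png

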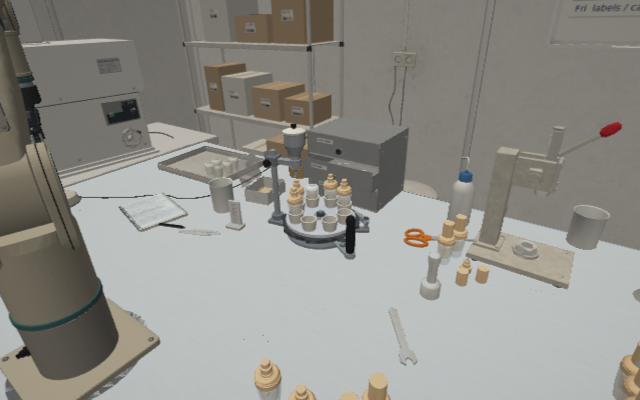

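```bash
python3 - <<'E'
import cv2
a=cv2.imread('pics/top0.png')[110:270,190:400];cv2.imwrite('pics/top0z.png',cv2.resize(a,None,fx=3.6,fy=3.6,interpolation=2))
a=cv2.imread('pics/scene0.png')[110:280,230:400];cv2.imwrite('pics/scene0z.png',cv2.resize(a,None,fx=3.5,fy=3.5,interpolation=2))
E
```

```text
(no output)
```

View pics/top0z.png

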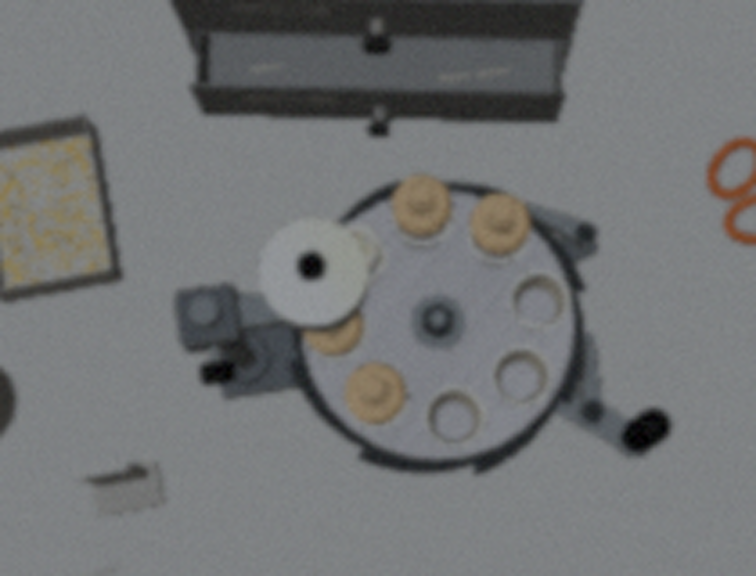

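View pics/scene0z.png

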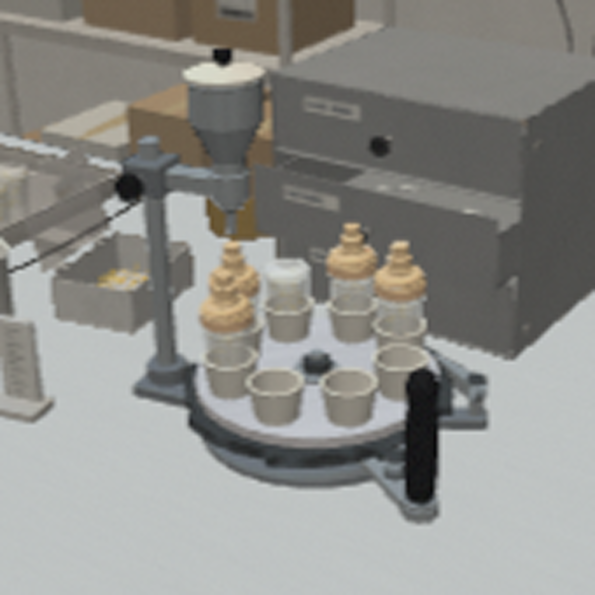

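The open bottle (clear, scene ~(312,190)) stands next to the peach bottle under or near the nozzle. The lever is part-way out to the right (handle in top image at ~(369,229)). Next I'll work out the geometry.

```bash
cat > h.py <<'E'
import numpy as np
from cell import *
def w2p(c,P):
    i=camera_info(c);E=i['extrinsics'];q=E[:3,:3]@np.asarray(P,float)+E[:3,3]
    return np.array([i['fx']*q[0]/q[2]+i['cx'],i['fy']*q[1]/q[2]+i['cy']])
def onz(c,u,v,z):
    i=camera_info(c);E=i['extrinsics'];R=E[:3,:3];o=-R.T@E[:3,3]
    d=R.T@np.array([(u-i['cx'])/i['fx'],(v-i['cy'])/i['fy'],1]);return o+d*(z-o[2])/d[2]
def cloud(c,d):
    i=camera_info(c);E=i['extrinsics'];v,u=np.indices(d.shape)
    q=np.stack([(u-i['cx'])/i['fx']*d,(v-i['cy'])/i['fy']*d,d],-1)
    P=(q-E[:3,3])@E[:3,:3];P[d<=0]=np.nan;return P
E
python3 - <<'E'
from h import *
import cv2
d=np.load('top0.npy');P=cloud('top',d);a=cv2.imread('pics/top0.png').astype(int)
z=P[...,2]
# table disc top fit
cen=onz('top',190+436/3.6,110+321/3.6,55);print('hub',cen)
# nests rims z=80
for n,(u,v) in {'A':(538,300),'B':(521,376),'C':(454,416)}.items():
    p=onz('top',190+u/3.6,110+v/3.6,78);print(n,p[:2])
# pumps top z~150
for (u,v) in [(421,202),(500,220),(375,390)]:
    p=onz('top',190+u/3.6,110+v/3.6,148);print('pump',p[:2])
print('hopper',onz('top',190+311/3.6,110+265/3.6,309))
m=np.zeros(z.shape,bool);m[150:245,230:385]=1
sel=m&(z>295)&(z<330);print('hi',sel.sum(),np.nanmedian(P[sel],0))
sel=m&(abs(z-50)<4);sel=sel&True;q=P[sel];print('disc',sel.sum(),np.nanmin(q,0),np.nanmax(q,0))
print('handle', onz('top',190+653/3.6,110+424/3.6,133))
mm=np.zeros(z.shape,bool);mm[200:240,345:380]=1;s=mm&(z>120)&(z<145);print(s.sum(),np.nanmedian(P[s],0))
ds=np.load('scene0.npy');Q=cloud('scene',ds);mm=np.zeros(z.shape,bool);mm[217:255,335:353]=1;b=cv2.imread('pics/scene0.png').max(2)<50;s=mm&b;print('scene handle',s.sum(),np.nanmedian(Q[s],0),np.nanmin(Q[s],0),np.nanmax(Q[s],0))
for c,n,u,v in [('top','beaker',178,218),('top','tamper',446,235),('top','gauge',224,245)]:
    print(n,onz(c,u,v,80)[:2])
E
```

```text
hub [ 604.6752563  -125.04037605   55.        ]
A [ 617.10885519 -196.52154534]
B [ 562.95891065 -184.96859981]
C [ 534.16256817 -138.61482161]
pump [ 668.77041876 -113.49580032]
pump [ 657.5980729  -165.97238141]
pump [542.9953515  -86.03200336]
hopper [591.83817657 -55.50275678 309.        ]
hi 116 [591.26317802 -54.72823458 297.00664191]
disc 2509 [ 507.69365722 -259.85386755   46.00054172] [702.5869174   16.60977982  53.98727914]
handle [ 525.33839351 -269.00280286  133.        ]
78 [ 525.58398592 -268.2566052   129.82252265]
scene handle 253 [ 517.93482153 -273.7966941    84.92397147] [ 513.46997908 -281.19890537   33.84609387] [ 583.29983956 -212.56563451  133.51891509]
beaker [547.12981215 204.27015356]
tamper [ 515.55277092 -464.50618113]
gauge [482.18209357  87.4728304 ]
```

```bash
python3 - <<'E'
from h import *
import cv2
d=np.load('top0.npy');P=cloud('top',d);z=P[...,2]
for u,v in [(247,196),(250,213),(265,207),(255,205),(278,185)]:
    print(u,v,P[v,u])
C=np.array([604.5,-125])
for k in [-80,-35,10,55,100,145]:
    p=C+72*np.array([np.cos(np.radians(k)),np.sin(np.radians(k))])
    print(k,w2p('scene',[*p,100]),w2p('top',[*p,140]))
print(w2p('scene',[591.5,-55,160]))
b=(abs(z)>60);b[:,:]&=True
m=(P[...,0]>350)&(P[...,0]<800)&(abs(P[...,1]+100)<350)&(z>160);print('tall',np.nanmin(P[m],0),np.nanmax(P[m],0))
m=m&(P[...,0]<650);print(P[m][:, :].min(0),P[m].max(0))
E
```

```text
247 196 [579.84486385  13.31029589 229.13165774]
250 213 [545.58272839   8.10787158 210.37818306]
265 207 [587.64427016  -3.06483417  17.56008496]
255 205 [ 5.65171119e+02 -5.31968292e-01  1.98786532e+02]
278 185 [589.65930713 -58.5346651  306.28583023]
-80 [343.54548127 205.61113205] [341.07957633 188.71530277]
-35 [343.36176414 196.48910943] [328.88994995 169.5003627 ]
10 [329.83567399 190.48454394] [306.59516087 164.22927893]
55 [310.98198694 190.40023387] [286.92035828 175.88567782]
100 [296.32825639 196.23043591] [281.28132441 197.97071917]
145 [294.18696121 205.26181694] [293.31917242 217.65835647]
[295.46979496 176.8973838 ]
tall [ 540.15718797 -211.21261389  160.10258589] [799.9702369   48.51397238 310.53282792]
[540.15718797 -83.55469944 188.63969015] [623.9220675   36.24225171 310.53282792]
```

```bash
python3 -m handwheel '[{"dy":-0.12,"dz":0.1},{"dy":-0.125,"dz":0.1175},{"dy":-0.125,"dz":0.1175},{"dy":-0.125,"dz":0.1175},{"dy":-0.125,"dz":0.1175},{"dy":-0.125,"dz":0.1175},{"dy":-0.125,"dz":0.1175},{"dy":-0.125,"dz":0.1175}]'
```

```text
validation failed for argument at $[0]...
```

```bash
python3 -m handwheel '[{"jaw":0,"dx":0,"dy":-0.12,"dz":0.1,"yaw":0},{"jaw":0,"dx":0,"dy":-0.125,"dz":0.1175,"yaw":0},{"jaw":0,"dx":0,"dy":-0.125,"dz":0.1175,"yaw":0},{"jaw":0,"dx":0,"dy":-0.125,"dz":0.1175,"yaw":0},{"jaw":0,"dx":0,"dy":-0.125,"dz":0.1175,"yaw":0},{"jaw":0,"dx":0,"dy":-0.125,"dz":0.1175,"yaw":0},{"jaw":0,"dx":0,"dy":-0.125,"dz":0.1175,"yaw":0},{"jaw":0,"dx":0,"dy":-0.125,"dz":0.1175,"yaw":0}]'
```

```text
t: 1.37
ee_pos: [333.3, 354.3, 304.2]
tcp_rot: [[0.0, 0.356, 0.935], [0.001, 0.935, -0.356], [-1.0, 0.001, 0.0]]
contact_force: [1.5, -0.1, 0.5]
gripper_width: 0.994
```

```bash
python3 -m handwheel '[{"jaw":0,"dx":0,"dy":-0.125,"dz":0.1175,"yaw":0},{"jaw":0,"dx":0,"dy":-0.125,"dz":0.1175,"yaw":0},{"jaw":0,"dx":0,"dy":-0.125,"dz":0.1175,"yaw":0},{"jaw":0,"dx":0,"dy":-0.125,"dz":0.1175,"yaw":0},{"jaw":0,"dx":0,"dy":-0.125,"dz":0.1175,"yaw":0},{"jaw":0,"dx":0,"dy":-0.125,"dz":0.1175,"yaw":0},{"jaw":0,"dx":0,"dy":-0.125,"dz":0.1175,"yaw":0}]'
python3 -m handwheel '[{"jaw":0,"dx":0,"dy":0,"dz":0,"yaw":0.0389},{"jaw":0,"dx":0,"dy":0,"dz":0,"yaw":0.0389},{"jaw":0,"dx":0,"dy":0,"dz":0,"yaw":0.0389},{"jaw":0,"dx":0,"dy":0,"dz":0,"yaw":0.0389},{"jaw":0,"dx":0,"dy":0,"dz":0,"yaw":0.0389},{"jaw":0,"dx":0,"dy":0,"dz":0,"yaw":0.0389},{"jaw":0,"dx":0,"dy":0,"dz":0,"yaw":0.0389}]'
python3 -m handwheel '[{"jaw":0,"dx":0,"dy":0,"dz":0,"yaw":0.0389},{"jaw":0,"dx":0,"dy":0,"dz":0,"yaw":0.0389},{"jaw":0,"dx":0,"dy":0,"dz":0,"yaw":0.0389},{"jaw":0,"dx":0,"dy":0,"dz":0,"yaw":0.0389},{"jaw":0,"dx":0,"dy":0,"dz":0,"yaw":0.0389},{"jaw":0,"dx":0,"dy":0,"dz":0,"yaw":0.0389},{"jaw":0,"dx":0,"dy":0,"dz":0,"yaw":0.0389}]'
python3 -c "
from cell import *
print(get_state()['joint_positions'])"
```

```text
t: 1.95
ee_pos: [424.8, 132.2, 304.2]
tcp_rot: [[0.001, 0.356, 0.935], [0.0, 0.935, -0.356], [-1.0, 0.001, 0.001]]
contact_force: [0.4, 0.3, 0.1]
gripper_width: 1.002
t: 2.53
ee_pos: [424.5, 133.8, 304.1]
tcp_rot: [[0.001, 0.941, 0.339], [0.0, 0.339, -0.941], [-1.0, 0.001, -0.0]]
contact_force: [-0.4, 0.4, -0.5]
gripper_width: 1.0
t: 3.12
ee_pos: [424.4, 133.9, 304.1]
tcp_rot: [[0.0, 0.873, -0.488], [0.0, -0.488, -0.873], [-1.0, 0.0, -0.001]]
contact_force: [0.2, -0.5, 0.2]
gripper_width: 1.0
[-0.77589664  0.38233326  0.5533221   2.07181738 -0.28885572  0.76068211
 -0.55338034]
```

```bash
python3 -m handwheel '[{"jaw":0,"dx":0,"dy":0.1186,"dz":0.1259,"yaw":0},{"jaw":0,"dx":0,"dy":0.1186,"dz":0.1259,"yaw":0},{"jaw":0,"dx":0,"dy":0.1186,"dz":0.1259,"yaw":0},{"jaw":0,"dx":0,"dy":0.1186,"dz":0.1259,"yaw":0},{"jaw":0,"dx":0,"dy":0.1186,"dz":0.1259,"yaw":0},{"jaw":0,"dx":0,"dy":0.1186,"dz":0.1259,"yaw":0},{"jaw":0,"dx":0,"dy":0.1186,"dz":0.1259,"yaw":0},{"jaw":0,"dx":0,"dy":0.1186,"dz":0.1259,"yaw":0}]'
python3 -m handwheel '[{"jaw":0,"dx":0,"dy":0.1186,"dz":0.1259,"yaw":0},{"jaw":0,"dx":0,"dy":0.1186,"dz":0.1259,"yaw":0},{"jaw":0,"dx":0,"dy":0.1186,"dz":0.1259,"yaw":0},{"jaw":0,"dx":0,"dy":0.1186,"dz":0.1259,"yaw":0},{"jaw":0,"dx":0,"dy":0,"dz":0,"yaw":0},{"jaw":0,"dx":0,"dy":0,"dz":0,"yaw":0}]'
python3 - <<'E'
from h import *
import cv2
s=get_state();p,d=capture('wrist');cv2.imwrite('pics/w1.png',p[:,:,::-1]);np.save('w1.npy',d)
p,d=capture('top');cv2.imwrite('pics/t1.png',p[:,:,::-1])
print(camera_info('wrist'))
r=find_in('wrist','handle');print(r[:2])
print(s['ee_pos'],s['joint_positions'])
E
```

```text
t: 3.78
ee_pos: [493.6, -135.9, 304.1]
tcp_rot: [[0.001, 0.876, -0.483], [0.0, -0.483, -0.876], [-1.0, 0.0, -0.001]]
contact_force: [1.0, 0.3, 0.4]
gripper_width: 0.998
t: 4.28
ee_pos: [527.2, -270.7, 303.8]
tcp_rot: [[-0.0, 0.874, -0.486], [-0.001, -0.486, -0.874], [-1.0, 0.0, 0.001]]
contact_force: [0.3, 0.6, -0.5]
gripper_width: 1.004
{'fx': 283.41563542178886, 'fy': 283.41563542178886, 'cx': 320.8118293601098, 'cy': 200.92727615204424, 'tool_from_camera': array([[ 5.00526498e-04, -3.11884057e-01,  9.50120037e-01,
        -7.09278173e+01],
       [ 9.99999872e-01,  8.56400115e-05, -4.98691388e-04,
        -2.13618227e-01],
       [ 7.41656024e-05,  9.50120165e-01,  3.11884060e-01,
        -7.94517582e+01],
       [ 0.00000000e+00,  0.00000000e+00,  0.00000000e+00,
         1.00000000e+00]])}
[]
[ 527.24146343 -270.7003281   303.77428917] [ 0.10634126  0.59291772  0.51561921  1.69385528 -0.34518151  0.94609423
  0.24509759]
```

View pics/w1.png

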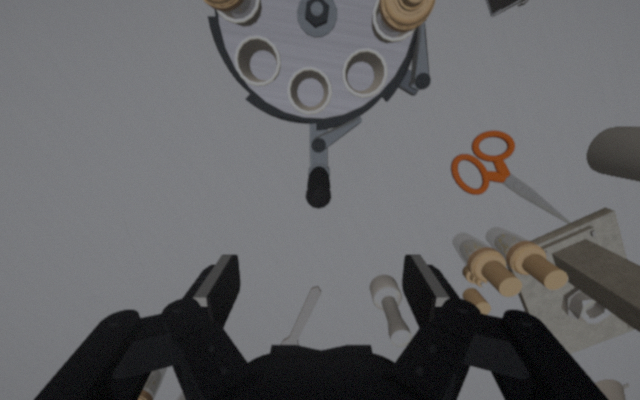

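```bash
python3 - <<'E'
from h import *
i=camera_info('wrist');T=i['tool_from_camera'];d=np.load('w1.npy');s=get_state()
R=np.array(s['tcp_rot']);t=np.array(s['ee_pos'])
for u,v in [(318,188),(318,193),(318,175),(318,145),(317,12)]:
    z=d[v,u];q=np.array([(u-i['cx'])/i['fx']*z,(v-i['cy'])/i['fy']*z,z,1]);p=(T@q)[:3];print(u,v,z,p,R@p+t)
E
```

```text
318 188 253.64066 [173.66813945  -2.85812708 -11.33810664] [ 530.5847111  -255.05489409  130.00607907]
318 193 254.02039 [172.63665045  -2.86170204  -6.97825185] [ 528.48283853 -258.87604009  131.03237875]
318 175 292.42792 [215.25570083  -3.26358726 -13.66629158] [ 531.32914264 -252.75096936   88.42185301]
318 145 323.37485 [256.2175092   -3.58922329 -39.2267107 ] [ 543.33015253 -230.12471063   47.49094798]
317 12 263.62048 [ 234.34924046   -3.90631585 -164.19976025] [ 603.23779545 -120.47576823   69.50840902]
```

```bash
python3 -m handwheel '[{"jaw":0,"dx":0.15,"dy":0,"dz":0,"yaw":0},{"jaw":0,"dx":0.16,"dy":0,"dz":0,"yaw":0},{"jaw":0,"dx":0.16,"dy":0,"dz":0,"yaw":0},{"jaw":0,"dx":0.15,"dy":0,"dz":0,"yaw":0},{"jaw":0.2,"dx":0.15,"dy":0,"dz":0,"yaw":0},{"jaw":0.5,"dx":0,"dy":0,"dz":0,"yaw":0},{"jaw":0.5,"dx":0,"dy":0,"dz":0,"yaw":0},{"jaw":0.5,"dx":0,"dy":0,"dz":0,"yaw":0},{"jaw":0.5,"dx":0,"dy":0,"dz":0,"yaw":0}]'
python3 - <<'E'
from h import *
import cv2
p,d=capture('wrist');cv2.imwrite('pics/w2.png',p[:,:,::-1])
E
```

```text
t: 5.18
ee_pos: [528.9, -268.5, 152.1]
tcp_rot: [[0.003, 0.876, -0.482], [-0.002, -0.482, -0.876], [-1.0, 0.004, -0.0]]
contact_force: [-0.3, -0.1, 0.7]
gripper_width: 0.501
```

View pics/w2.png

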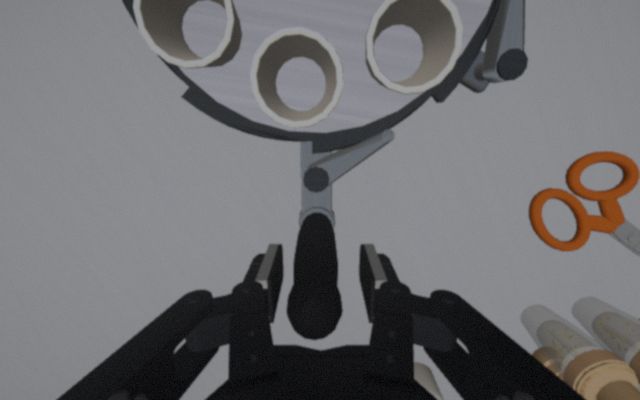

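```bash
python3 -m handwheel '[{"jaw":0.5,"dx":0,"dy":-0.0576,"dz":-0.002,"yaw":0.0222},{"jaw":0.5,"dx":0,"dy":-0.0576,"dz":-0.002,"yaw":0.0222},{"jaw":0.5,"dx":0,"dy":-0.0576,"dz":-0.002,"yaw":0.0222},{"jaw":0.5,"dx":0,"dy":-0.0576,"dz":-0.002,"yaw":0.0222},{"jaw":0.5,"dx":0,"dy":-0.0576,"dz":-0.002,"yaw":0.0222}]'
cat > st.py <<'E'
from h import *
s=get_state();C=np.array([604.5,-125]);v=s['ee_pos'][:2]-C;R=np.array(s['tcp_rot'])
y=R[:,1];print('t',round(s['t'],2),'r',round(np.hypot(*v),1),'th',round(np.degrees(np.arctan2(v[1],v[0]))%360,1),'tool th',round(np.degrees(np.arctan2(y[1],y[0]))-90+360,1),'F along y',round(y@s['contact_force'],1),'Fz', np.round(R[:,2]@s['contact_force'],1),'w',s['gripper_width'],'T',np.round(s['wrist_torque'],2))
E
python3 st.py
```

```text
t: 5.65
ee_pos: [483.7, -233.2, 151.8]
tcp_rot: [[0.004, 0.655, -0.756], [-0.002, -0.756, -0.655], [-1.0, 0.004, -0.001]]
contact_force: [0.5, -1.1, -0.1]
gripper_width: 0.502
t 5.65 r 162.2 th 221.8 tool th 220.9 F along y 1.2 Fz 0.4 w 0.5024955314131861 T [-0.28 -0.04 -0.  ]
```

```bash
python3 -m handwheel '[{"jaw":0.5,"dx":0,"dy":-0.04,"dz":-0.001,"yaw":0.0153},{"jaw":0.5,"dx":0,"dy":-0.04,"dz":-0.001,"yaw":0.0153},{"jaw":0.5,"dx":0,"dy":-0.04,"dz":-0.001,"yaw":0.0153}]'
python3 st.py
python3 - <<'E'
from h import *
import cv2
p,d=capture('top');cv2.imwrite('pics/t2.png',cv2.resize(p[110:270,190:400,::-1],None,fx=3.6,fy=3.6,interpolation=2))
E
```

```text
t: 5.9
ee_pos: [469.4, -214.0, 151.7]
tcp_rot: [[0.004, 0.54, -0.841], [-0.002, -0.841, -0.54], [-1.0, 0.004, -0.002]]
contact_force: [0.1, -0.6, 0.4]
gripper_width: 0.501
t 5.9 r 161.7 th 213.4 tool th 212.7 F along y 0.5 Fz 0.2 w 0.5011269117146145 T [-0.28 -0.01 -0.08]
```

View pics/t2.png

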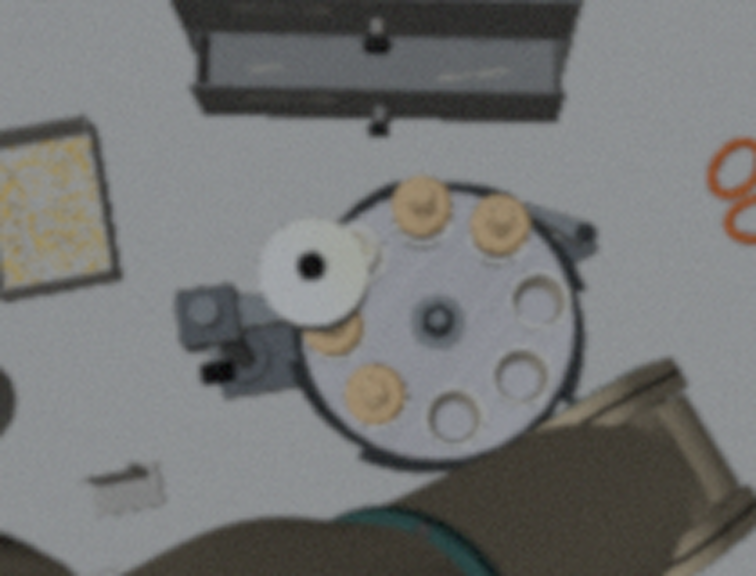

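The arm hides the lever, but the table has not moved. I'll keep pushing gently toward the rest stop.

```bash
python3 -m handwheel '[{"jaw":0.5,"dx":0,"dy":-0.03,"dz":0.002,"yaw":0.0115},{"jaw":0.5,"dx":0,"dy":-0.03,"dz":0.002,"yaw":0.0115},{"jaw":0.5,"dx":0,"dy":-0.03,"dz":0.002,"yaw":0.0115}]'
python3 st.py
```

```text
t: 6.2
ee_pos: [459.5, -198.6, 151.3]
tcp_rot: [[0.003, 0.448, -0.894], [-0.001, -0.894, -0.448], [-1.0, 0.002, -0.003]]
contact_force: [1.5, -1.3, -0.0]
gripper_width: 0.498
t 6.2 r 162.6 th 206.9 tool th 206.6 F along y 1.8 Fz -0.8 w 0.49787606789735606 T [-0.07 -0.16  0.01]
```

```bash
python3 -m handwheel '[{"jaw":0.5,"dx":0,"dy":-0.025,"dz":0.001,"yaw":0.01},{"jaw":0.5,"dx":0,"dy":-0.025,"dz":0.001,"yaw":0.01}]'
python3 st.py
python3 -m handwheel '[{"jaw":0.5,"dx":0,"dy":-0.025,"dz":0.001,"yaw":0.01},{"jaw":0.5,"dx":0,"dy":-0.025,"dz":0.001,"yaw":0.01}]'
python3 st.py
```

```text
t: 6.37
ee_pos: [454.4, -189.6, 150.9]
tcp_rot: [[0.003, 0.391, -0.921], [-0.001, -0.921, -0.391], [-1.0, 0.002, -0.002]]
contact_force: [0.3, -0.2, 0.2]
gripper_width: 0.501
t 6.37 r 163.4 th 203.3 tool th 203.0 F along y 0.3 Fz -0.2 w 0.5009599995736785 T [-0.08 -0.17 -0.01]
t: 6.53
ee_pos: [454.4, -187.5, 151.5]
tcp_rot: [[0.012, 0.329, -0.944], [-0.017, -0.944, -0.329], [-1.0, 0.02, -0.006]]
contact_force: [12.5, -23.5, -16.0]
gripper_width: 0.503
t 6.53 r 162.6 th 202.6 tool th 199.2 F along y 26.0 Fz -4.0 w 0.502968054203661 T [-4.01 -2.4   0.07]
```

```bash
python3 -m handwheel '[{"jaw":0.5,"dx":0,"dy":0.02,"dz":0.0,"yaw":-0.01},{"jaw":0.5,"dx":0,"dy":0,"dz":0,"yaw":0}]'
python3 st.py
python3 - <<'E'
from h import *
import cv2
p,d=capture('wrist');cv2.imwrite('pics/w3.png',p[:,:,::-1])
p,d=capture('scene');cv2.imwrite('pics/s3.png',cv2.resize(p[110:280,230:400,::-1],None,fx=3.5,fy=3.5,interpolation=2))
E
```

```text
t: 6.7
ee_pos: [453.9, -188.6, 151.3]
tcp_rot: [[0.007, 0.362, -0.932], [-0.009, -0.932, -0.362], [-1.0, 0.011, -0.004]]
contact_force: [4.6, -8.2, -1.0]
gripper_width: 0.501
t 6.7 r 163.5 th 202.9 tool th 201.2 F along y 9.3 Fz -1.3 w 0.500976183217957 T [-1.59 -0.93  0.05]
```

View pics/w3.png

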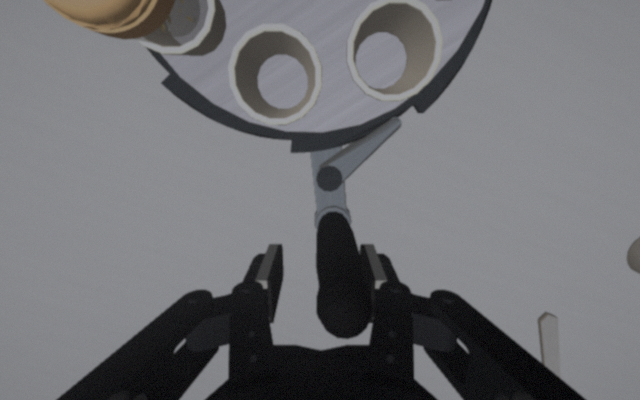

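View pics/s3.png

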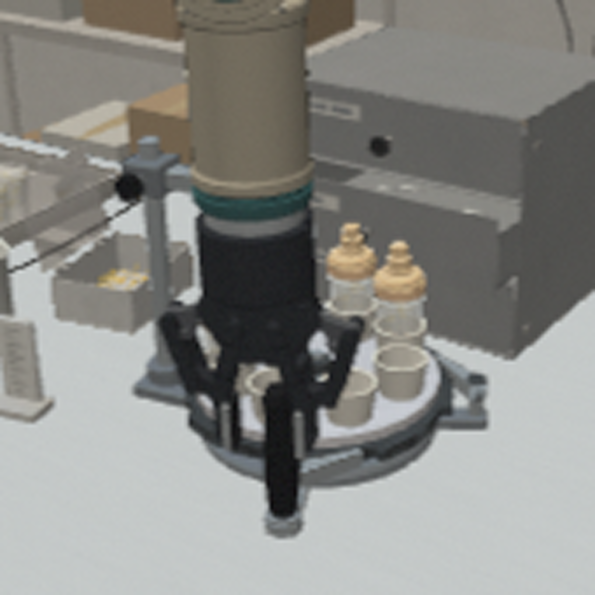

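The handle rests against the right finger at the stop (26 N when pressed), and nothing else touches. Now the drive stroke.

```bash
python3 -m handwheel '[{"jaw":0.5,"dx":0,"dy":0.0432,"dz":-0.001,"yaw":-0.0167},{"jaw":0.5,"dx":0,"dy":0.0432,"dz":-0.001,"yaw":-0.0167},{"jaw":0.5,"dx":0,"dy":0.0432,"dz":-0.001,"yaw":-0.0167},{"jaw":0.5,"dx":0,"dy":0.0432,"dz":-0.001,"yaw":-0.0167},{"jaw":0.5,"dx":0,"dy":0.0432,"dz":-0.001,"yaw":-0.0167},{"jaw":0.5,"dx":0,"dy":0.0432,"dz":-0.001,"yaw":-0.0167}]'
python3 st.py
```

```text
t: 7.3
ee_pos: [476.3, -227.9, 150.0]
tcp_rot: [[-0.002, 0.635, -0.772], [0.003, -0.772, -0.635], [-1.0, -0.003, -0.001]]
contact_force: [-2.5, 3.5, 2.4]
gripper_width: 0.5
t 7.3 r 164.4 th 218.8 tool th 219.4 F along y -4.3 Fz -0.3 w 0.4997583136998815 T [ 0.65  0.32 -0.01]
```

```bash
python3 -m handwheel '[{"jaw":0.5,"dx":0,"dy":0.0432,"dz":-0.001,"yaw":-0.0167},{"jaw":0.5,"dx":0,"dy":0.0432,"dz":-0.001,"yaw":-0.0167},{"jaw":0.5,"dx":0,"dy":0.0432,"dz":-0.001,"yaw":-0.0167},{"jaw":0.5,"dx":0,"dy":0.0432,"dz":-0.001,"yaw":-0.0167},{"jaw":0.5,"dx":0,"dy":0.0432,"dz":-0.001,"yaw":-0.0167},{"jaw":0.5,"dx":0,"dy":0.0432,"dz":-0.001,"yaw":-0.0167},{"jaw":0.5,"dx":0,"dy":0.0432,"dz":-0.001,"yaw":-0.0167}]'
python3 st.py
```

```text
t: 7.88
ee_pos: [521.6, -266.6, 149.9]
tcp_rot: [[-0.003, 0.87, -0.493], [0.003, -0.493, -0.87], [-1.0, -0.004, -0.001]]
contact_force: [-1.5, 2.7, 2.1]
gripper_width: 0.501
t 7.88 r 164.1 th 239.6 tool th 240.5 F along y -2.6 Fz -1.6 w 0.5005486574721181 T [ 0.53  0.46 -0.02]
```

```bash
python3 -m handwheel '[{"jaw":0.5,"dx":0,"dy":0.0432,"dz":-0.001,"yaw":-0.0167},{"jaw":0.5,"dx":0,"dy":0.0432,"dz":-0.001,"yaw":-0.0167},{"jaw":0.5,"dx":0,"dy":0.0432,"dz":-0.001,"yaw":-0.0167},{"jaw":0.5,"dx":0,"dy":0.0432,"dz":-0.001,"yaw":-0.0167},{"jaw":0.5,"dx":0,"dy":0.0288,"dz":-0.001,"yaw":-0.0111},{"jaw":0.5,"dx":0,"dy":0.0288,"dz":-0.001,"yaw":-0.0111}]'
python3 st.py
python3 -m handwheel '[{"jaw":0.5,"dx":0,"dy":0.0216,"dz":0,"yaw":-0.0083},{"jaw":0.5,"dx":0,"dy":0.0216,"dz":0,"yaw":-0.0083}]'
python3 st.py
```

```text
t: 8.38
ee_pos: [564.5, -284.2, 149.8]
tcp_rot: [[-0.002, 0.972, -0.234], [0.001, -0.234, -0.972], [-1.0, -0.003, -0.001]]
contact_force: [-4.0, 2.5, 2.7]
gripper_width: 0.501
t 8.38 r 164.1 th 255.9 tool th 256.5 F along y -4.4 Fz -1.5 w 0.501408698058412 T [ 0.29  0.95 -0.  ]
t: 8.55
ee_pos: [573.6, -286.3, 149.9]
tcp_rot: [[-0.001, 0.983, -0.183], [0.001, -0.183, -0.983], [-1.0, -0.001, -0.0]]
contact_force: [-2.9, 2.2, 1.1]
gripper_width: 0.5
t 8.55 r 164.3 th 259.2 tool th 259.5 F along y -3.3 Fz -1.6 w 0.5002178323625215 T [0.34 0.63 0.01]
```

```bash
python3 -m handwheel '[{"jaw":0.5,"dx":0,"dy":0.0216,"dz":0,"yaw":-0.0083},{"jaw":0.5,"dx":0,"dy":0.0216,"dz":0,"yaw":-0.0083}]'
python3 st.py
python3 -m handwheel '[{"jaw":0.5,"dx":0,"dy":0.018,"dz":0,"yaw":-0.007}]'
python3 st.py
```

```text
t: 8.72
ee_pos: [582.6, -287.9, 149.9]
tcp_rot: [[0.0, 0.991, -0.131], [0.0, -0.131, -0.991], [-1.0, -0.0, -0.0]]
contact_force: [-2.6, 1.7, 1.5]
gripper_width: 0.499
t 8.72 r 164.4 th 262.4 tool th 262.5 F along y -2.8 Fz -1.4 w 0.4991506640498046 T [ 0.25  0.57 -0.04]
t: 8.8
ee_pos: [586.3, -288.4, 149.9]
tcp_rot: [[-0.0, 0.994, -0.109], [0.0, -0.109, -0.994], [-1.0, -0.0, -0.0]]
contact_force: [-2.7, 1.0, 2.2]
gripper_width: 0.498
t 8.8 r 164.4 th 263.6 tool th 263.7 F along y -2.8 Fz -0.7 w 0.498391094848481 T [ 0.3   0.59 -0.01]
```

```bash
python3 -m handwheel '[{"jaw":0.5,"dx":0,"dy":0.0144,"dz":0,"yaw":-0.0056},{"jaw":0.5,"dx":0,"dy":0,"dz":0,"yaw":0}]'
python3 st.py
python3 - <<'E'
from h import *
import cv2
p,d=capture('wrist');cv2.imwrite('pics/w4.png',p[:,:,::-1])
p,d=capture('top');cv2.imwrite('pics/t4.png',cv2.resize(p[110:270,190:400,::-1],None,fx=3.6,fy=3.6,interpolation=2))
E
```

```text
t: 8.97
ee_pos: [587.6, -288.4, 149.6]
tcp_rot: [[-0.003, 0.996, -0.092], [0.002, -0.092, -0.996], [-1.0, -0.004, -0.001]]
contact_force: [-5.7, 2.7, 4.6]
gripper_width: 0.5
t 8.97 r 164.3 th 264.1 tool th 264.7 F along y -5.9 Fz -2.1 w 0.500336119454212 T [ 0.51  1.17 -0.01]
```

View pics/w4.png

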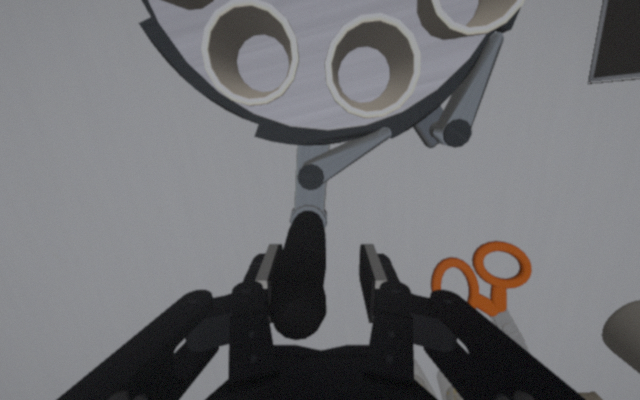

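View pics/t4.png

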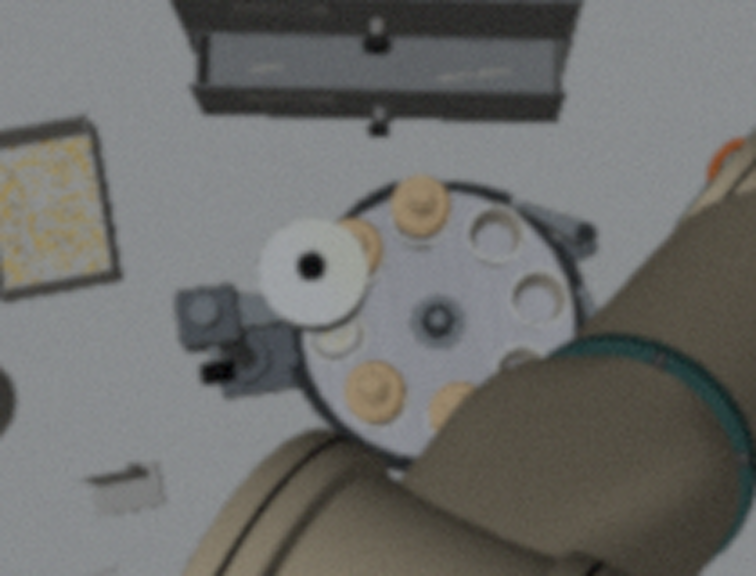

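The table moved one nest: the open bottle is now at zoom (338,335), by the nozzle. I'll press slightly further to confirm the stop.

```bash
python3 -m handwheel '[{"jaw":0.5,"dx":0,"dy":0.0144,"dz":0,"yaw":-0.004},{"jaw":0.5,"dx":0,"dy":0,"dz":0,"yaw":0}]'
python3 st.py
python3 - <<'E'
from h import *
import cv2
p,d=capture('top');cv2.imwrite('pics/t5.png',cv2.resize(p[110:270,190:400,::-1],None,fx=3.6,fy=3.6,interpolation=2));C=np.array([604.5,-125])
a=cv2.imread('pics/t5.png');b=cv2.imread('pics/top0z.png')
for im in (b,a):
  for k in (0,): pass
E
```

```text
t: 9.23
ee_pos: [588.0, -288.3, 149.3]
tcp_rot: [[-0.009, 0.997, -0.081], [0.004, -0.081, -0.997], [-1.0, -0.009, -0.003]]
contact_force: [-10.8, 3.2, 7.5]
gripper_width: 0.492
t 9.23 r 164.2 th 264.2 tool th 265.4 F along y -11.1 Fz -2.4 w 0.4922597058350658 T [ 0.75  2.31 -0.03]
```

View pics/t5.png

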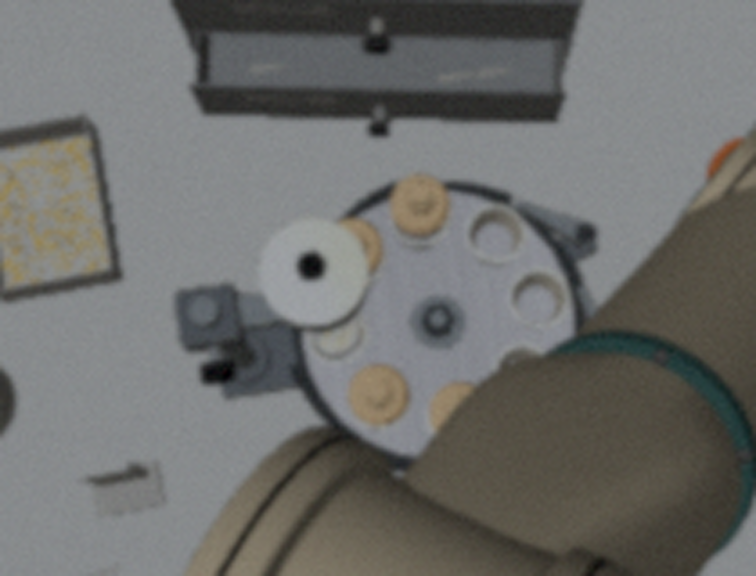

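At the far stop: force doubled to 11 N with no motion, and the nest pattern lines up with the original. Returning the lever.

```bash
python3 -m handwheel '[{"jaw":0.5,"dx":0,"dy":-0.0432,"dz":-0.001,"yaw":0.0167},{"jaw":0.5,"dx":0,"dy":-0.0432,"dz":-0.001,"yaw":0.0167},{"jaw":0.5,"dx":0,"dy":-0.0432,"dz":-0.001,"yaw":0.0167},{"jaw":0.5,"dx":0,"dy":-0.0432,"dz":-0.001,"yaw":0.0167},{"jaw":0.5,"dx":0,"dy":-0.0432,"dz":-0.001,"yaw":0.0167},{"jaw":0.5,"dx":0,"dy":-0.0432,"dz":-0.001,"yaw":0.0167},{"jaw":0.5,"dx":0,"dy":-0.0432,"dz":-0.001,"yaw":0.0167},{"jaw":0.5,"dx":0,"dy":-0.0432,"dz":-0.001,"yaw":0.0167}]'
python3 st.py
python3 -m handwheel '[{"jaw":0.5,"dx":0,"dy":-0.0432,"dz":-0.001,"yaw":0.0167},{"jaw":0.5,"dx":0,"dy":-0.0432,"dz":-0.001,"yaw":0.0167},{"jaw":0.5,"dx":0,"dy":-0.0432,"dz":-0.001,"yaw":0.0167},{"jaw":0.5,"dx":0,"dy":-0.0432,"dz":-0.001,"yaw":0.0167},{"jaw":0.5,"dx":0,"dy":-0.0432,"dz":-0.001,"yaw":0.0167},{"jaw":0.5,"dx":0,"dy":-0.0432,"dz":-0.001,"yaw":0.0167}]'
python3 st.py
```

```text
t: 9.95
ee_pos: [527.1, -270.5, 150.2]
tcp_rot: [[0.004, 0.876, -0.482], [-0.003, -0.482, -0.876], [-1.0, 0.005, 0.001]]
contact_force: [1.8, -1.1, -0.9]
gripper_width: 0.5
t 9.95 r 164.8 th 242.0 tool th 241.2 F along y 2.1 Fz 0.1 w 0.5003492889206612 T [-0.1  -0.15 -0.02]
t: 10.45
ee_pos: [486.1, -239.3, 150.3]
tcp_rot: [[0.003, 0.684, -0.73], [-0.003, -0.73, -0.684], [-1.0, 0.005, -0.0]]
contact_force: [0.8, -1.0, 0.0]
gripper_width: 0.499
t 10.45 r 164.6 th 224.0 tool th 223.1 F along y 1.3 Fz 0.1 w 0.49939334733055113 T [-0.25 -0.11 -0.03]
```

```bash
python3 -m handwheel '[{"jaw":0.5,"dx":0,"dy":-0.0432,"dz":-0.001,"yaw":0.0167},{"jaw":0.5,"dx":0,"dy":-0.0432,"dz":-0.001,"yaw":0.0167},{"jaw":0.5,"dx":0,"dy":-0.0432,"dz":-0.001,"yaw":0.0167},{"jaw":0.5,"dx":0,"dy":-0.0432,"dz":-0.001,"yaw":0.0167},{"jaw":0.5,"dx":0,"dy":-0.03,"dz":-0.001,"yaw":0.0117},{"jaw":0.5,"dx":0,"dy":-0.03,"dz":-0.001,"yaw":0.0117}]'
python3 st.py
python3 -m handwheel '[{"jaw":0.5,"dx":0,"dy":-0.025,"dz":0,"yaw":0.01},{"jaw":0.5,"dx":0,"dy":-0.02,"dz":0,"yaw":0.007}]'
python3 st.py
```

```text
t: 10.95
ee_pos: [459.4, -200.9, 150.2]
tcp_rot: [[0.003, 0.453, -0.891], [-0.003, -0.891, -0.453], [-1.0, 0.004, -0.001]]
contact_force: [0.4, -0.2, 0.3]
gripper_width: 0.502
t 10.95 r 163.8 th 207.6 tool th 207.0 F along y 0.4 Fz -0.3 w 0.5022018780116881 T [-0.19  0.06 -0.06]
t: 11.12
ee_pos: [455.1, -192.4, 150.1]
tcp_rot: [[0.002, 0.405, -0.914], [-0.002, -0.914, -0.405], [-1.0, 0.002, -0.001]]
contact_force: [0.9, -0.3, 0.8]
gripper_width: 0.498
t 11.12 r 163.9 th 204.3 tool th 203.9 F along y 0.7 Fz -0.7 w 0.49815644710131385 T [-0.13 -0.07  0.02]
```

```bash
python3 -m handwheel '[{"jaw":0.5,"dx":0,"dy":-0.02,"dz":0,"yaw":0.007},{"jaw":0.5,"dx":0,"dy":-0.015,"dz":0,"yaw":0.004},{"jaw":0.5,"dx":0,"dy":0,"dz":0,"yaw":0}]'
python3 st.py
```

```text
t: 11.37
ee_pos: [453.7, -188.8, 150.4]
tcp_rot: [[0.005, 0.372, -0.928], [-0.008, -0.928, -0.372], [-1.0, 0.009, -0.002]]
contact_force: [4.6, -7.4, -4.9]
gripper_width: 0.502
t 11.37 r 163.7 th 202.9 tool th 201.9 F along y 8.5 Fz -1.5 w 0.5019111572603625 T [-1.29 -0.75  0.01]
```

```bash
python3 -m handwheel '[{"jaw":0.5,"dx":0,"dy":0.025,"dz":0,"yaw":-0.002},{"jaw":0.5,"dx":0,"dy":0.02,"dz":0,"yaw":0},{"jaw":0.1,"dx":0,"dy":0,"dz":0,"yaw":0},{"jaw":0.1,"dx":0,"dy":0,"dz":0,"yaw":0},{"jaw":0.1,"dx":0,"dy":0,"dz":0,"yaw":0}]'
python3 st.py
python3 -m handwheel '[{"jaw":0.1,"dx":-0.1,"dy":0,"dz":0,"yaw":0},{"jaw":0.1,"dx":-0.15,"dy":0,"dz":0,"yaw":0},{"jaw":0.1,"dx":-0.15,"dy":0,"dz":0,"yaw":0},{"jaw":0.1,"dx":-0.15,"dy":0,"dz":0,"yaw":0},{"jaw":0.1,"dx":-0.15,"dy":0,"dz":0,"yaw":0},{"jaw":0.1,"dx":0,"dy":0,"dz":0.15,"yaw":0},{"jaw":0.1,"dx":0,"dy":0,"dz":0.1,"yaw":0},{"jaw":0.1,"dx":0,"dy":0,"dz":0,"yaw":0}]'
python3 - <<'E'
from h import *
import cv2
p,d=capture('scene');cv2.imwrite('pics/s6.png',cv2.resize(p[110:280,230:400,::-1],None,fx=3.5,fy=3.5,interpolation=2))
p,d=capture('wrist');cv2.imwrite('pics/w6.png',p[:,:,::-1])
E
```

```text
t: 11.78
ee_pos: [454.5, -193.5, 149.8]
tcp_rot: [[-0.001, 0.38, -0.925], [0.001, -0.925, -0.38], [-1.0, -0.001, 0.0]]
contact_force: [0.8, -0.9, 0.4]
gripper_width: 0.893
t 11.78 r 164.9 th 204.6 tool th 202.3 F along y 1.1 Fz -0.4 w 0.8925989947931082 T [ 0.04  0.04 -0.  ]
t: 12.45
ee_pos: [404.6, -213.9, 290.5]
tcp_rot: [[-0.001, 0.376, -0.927], [0.001, -0.927, -0.376], [-1.0, -0.002, 0.001]]
contact_force: [-0.3, 1.2, -0.7]
gripper_width: 0.904
```

View pics/s6.png

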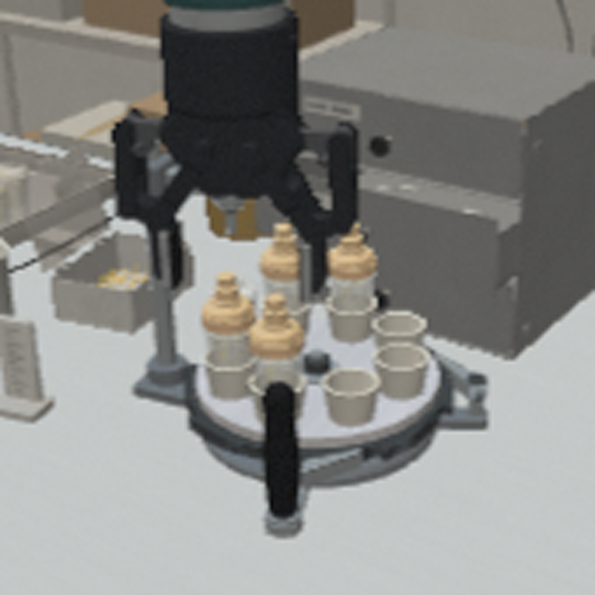

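View pics/w6.png

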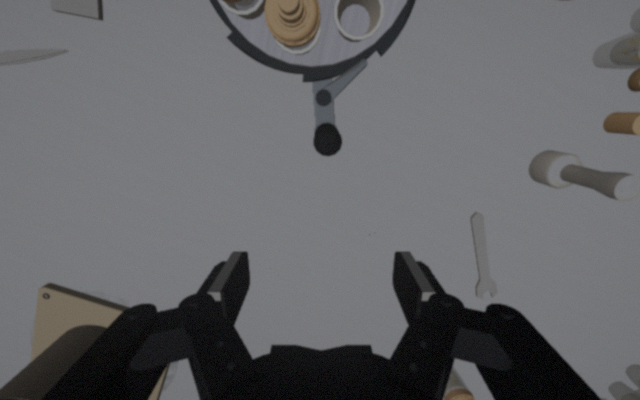

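```bash
python3 - <<'E'
from h import *
import cv2
p,d=capture('top');cv2.imwrite('pics/t6.png',cv2.resize(p[110:270,190:400,::-1],None,fx=3.6,fy=3.6,interpolation=2))
E
python3 st.py
```

```text
t 12.6 r 214.3 th 204.1 tool th 202.4 F along y -0.1 Fz -0.3 w 0.8979900389248714 T [ 0.06 -0.04 -0.03]
```

View pics/t6.png

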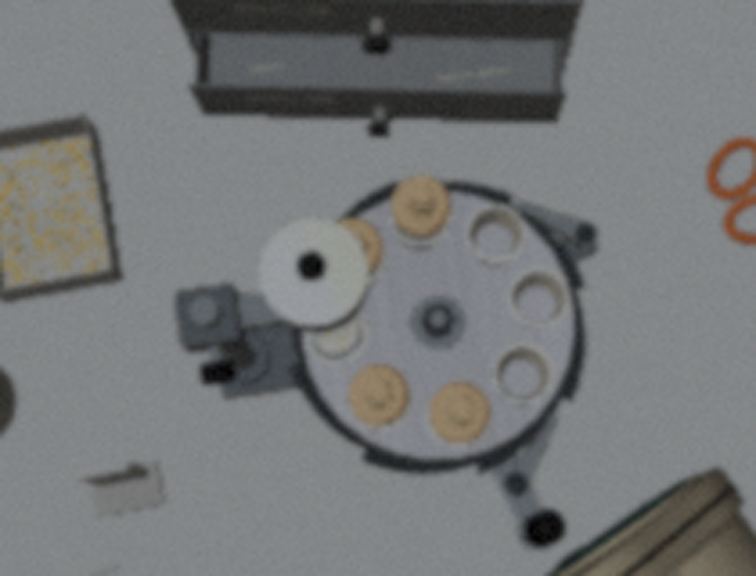

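```bash
python3 - <<'E'
from h import *
import cv2
C=np.array([604.5,-125]);d=None
def ang(u,v,z):
    p=onz('top',190+u/3.6,110+v/3.6,z)[:2]-C;return round(np.degrees(np.arctan2(p[1],p[0]))%360,2),round(np.hypot(*p),1)
# match image patches between original and now
a=cv2.imread('pics/top0z.png',0);b=cv2.imread('pics/t6.png',0)
for n,(u,v),z in [('nestA',(538,300),78),('nestB',(521,376),78),('pump10',(421,207),145),('pump145',(375,392),145)]:
    t=a[v-34:v+34,u-34:u+34];w=b[v-50:v+50,u-50:u+50];m=cv2.matchTemplate(w,t,5);_,s,_,l=cv2.minMaxLoc(m)
    un,vn=u+l[0]-16,v+l[1]-16;print(n,round(s,2),(un,vn),'before',ang(u,v,z),'now',ang(un,vn,z))
print('handle',ang(544,527,133))
print('open top',ang(338,337,122))
E
```

```text
nestA 0.98 (538, 298) before (np.float64(280.0), np.float64(72.6)) now (np.float64(281.11), np.float64(72.9))
nestB 0.96 (522, 374) before (np.float64(235.29), np.float64(73.0)) now (np.float64(236.52), np.float64(72.7))
pump10 0.95 (420, 207) before (np.float64(10.54), np.float64(62.7)) now (np.float64(11.14), np.float64(62.8))
pump145 0.87 (378, 395) before (np.float64(147.98), np.float64(73.7)) now (np.float64(150.08), np.float64(74.3))
handle (np.float64(206.14), np.float64(164.4))
open top (np.float64(109.44), np.float64(69.5))
```

```bash
python3 -c "
from cell import *
print(hand_in())"
```

```text
the job is handed in; nothing more can be done
None
```

The open bottle is under the nozzle and the lever is back at its left rest stop. I handed the job in at about 12.6 s of the 64 s allowed. The hand-in gave no verdict, so the checks below are my own.

**What I did:** The open bottle stood one nest clockwise of the nozzle, and the lever was about 0.6 rad out. I straddled the handle with half-open fingers and brought the lever back to rest. One full stroke to the far stop then turned the table one nest, and I returned the lever to rest and lifted the gripper clear.

**Last checks:**
- **Lever:** it stopped at the same tool angle (202.9°) both times it was pushed to rest. The top view puts the handle at 206.1°, which fits the full 0.935 rad of travel from the far stop.
- **Table:** the two empty nests I measured are about 1.2° (1.5 mm) past an exact 45° step. That puts the bottle's nest roughly 1 mm from the nozzle, against the 8 mm limit.
- **Bottles:** the four pump bottles look upright in the last pictures. I did not measure their tilt.
- **Contact:** the force reading is about zero with the gripper clear. I saw no contact except with the handle, and the beaker, tamper and gauge were never approached.

**One reading disagreed:** the open bottle's own top measured about 9° further round than the nozzle, which would be outside the limit if true. It is half hidden by the hopper, which biases that reading, so I relied on the nests.

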